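# Hold a mortar prism in the corner of the end-squareness gauge

## Task

Lift the whole mortar prism onto the plate of the squareness gauge and bring it flush along both fence blocks with its end still clear of the dial's tip; only then slide it along the fence, pressing the tip in, until its end is fully home on the end stop, without ramming it. Finish while holding it there, square and pressed firmly against the fence and the end stop at once (the dial's spring would push it off again), and leave the half prisms, the bottle and the beaker where they are.

Things in the scene. Friction and masses are not known exactly. Their poses are not given: they have to be found in the camera images.
- prism: the whole mortar prism, plain grey, 160 x 40 x 40 mm, about 0.5 kg, lying on the table. Origin: centre of its underside; x along its 160 mm length (both ends are alike), z up
- prism_center (a point): the middle of the whole prism, 20 mm above its underside; same axes as the prism
- gauge: squareness gauge: fixed smooth steel plate, top 18 mm above the table. Origin: on the table, straight below the corner of the fence's face plane (y = 0) and the end stop's face plane (x = 0). x runs along the fence to the end stop and dial, y from the plate to the fence (away from the robot), z up. Plate: x -198 to 46, y -88 to 30 mm. Fully home, the prism's middle is at x -80, y -20, z 38 mm
- gauge_corner (a point): the same corner at the height of the plate's top, 18 mm above the gauge's origin; same axes as the gauge
- fence: two dark steel fence blocks in line at gauge x = -40 to -10 and -158 to -128 mm, each 18 mm deep (y = 0 to 18 mm) and 28 mm above the plate; their faces at y = 0 are the fence. The 88 mm between them is open (bare plate), so a finger can pass there. Same origin and axes as the gauge
- end_stop: dark steel stop block, face at gauge x = 0, 16 mm thick, 36 mm wide (y = -38 to -2 mm), standing 20 mm above the plate. Same origin and axes as the gauge
- dial: dial indicator, 59 mm across, lying face up in a bracket behind the end stop: gauge x = 18 to 115 mm, at most 45 mm above the plate. Origin and axes as the gauge. Its needle turns with the tip, one turn for 10 mm, and points straight away from the tip (along gauge x) when the prism is home
- dial_plunger (a joint): travel of the dial's spring-loaded tip, m: 0 = fully out, 6.5 mm proud of the end stop's face, 29 mm above the plate on the prism's middle line; 0.0065 = level with the stop's face. The spring takes about 1.6 N at 0 and 5.5 N at 0.0065 m; friction of the prism on plate and fence (coefficient about 0.3) takes some 2 to 5 N more
- half_prism_1: half of a broken prism, about 75 x 40 x 40 mm, lying on the table; leave alone. Origin: about the centre of its underside
- half_prism_2: the other half of the broken prism, likewise; leave alone
- reagent_bottle: brown reagent bottle with a blue cap, 70 mm across, 138 mm high; leave alone. Origin: centre of its underside
- beaker: small clear beaker, 52 mm across, 70 mm high; leave alone. Origin: centre of its underside

How it is judged:
On the way:
1. the prism lies on the gauge's plate, flush along both fence blocks, its end still clear of the dial's tip (y of prism_center in the frame of gauge above -0.0225 m and x of prism_center in the frame of gauge between -0.14 and -0.086 m and z of prism_center in the frame of gauge below 0.041 m and angle between the x axis of prism and the x axis of gauge, either way round below 0.025 rad and value of joint dial_plunger below 0.0007 m), for 0.1 s.
At the end, for the whole second after the job is handed in: Prism flat on the plate in the corner, within 2 mm of fully home both ways and 0.012 rad of square, dial's tip pressed in at least 5.7 mm; the robot's fingers still press it, so that it bears on the fence and on the end stop with at least 2 N each, at rest (contact force between prism and fence above 2 N and contact force between prism and end_stop above 2 N and contact force between the fingers and prism above 1 N and value of joint dial_plunger above 0.0057 m and x of prism_center in the frame of gauge above -0.082 m and y of prism_center in the frame of gauge above -0.022 m and z of prism_center in the frame of gauge between 0.035 and 0.04 m and angle between the x axis of prism and the x axis of gauge, either way round below 0.012 rad and angle between prism's own z axis and vertical below 0.03 rad and linear speed of prism below 0.005 m/s); the arm keeps its last pose, push and grip.
It fails at once if the dial's tip is pressed while the prism is off the fence (value of joint dial_plunger above 0.0015 m and y of prism_center in the frame of gauge below -0.0245 m).
It fails at once if the end stop is rammed (more than 80 N) (contact force between prism and end_stop above 80 N).
It fails at once if a bystander is moved by more than 20 mm (distance of any of half_prism_1, half_prism_2, reagent_bottle, beaker from where it was at the start of the episode above 0.02 m).
It also fails if it takes over 51 s, if anything falls off the work surface, if the arm or the gripper's body presses on something with over 40 N, if the wrist force passes 120 N, or if a joint passes its speed limit or range.

## Robot

A 7-joint arm with a two-finger parallel gripper is mounted at the origin on a cart in front of the work surface, level with it; the furniture and walls round the work are solid. World frame = base frame: x ahead of the robot, y to its left, z up, the work surface at z = 0. Lengths are in m, angles in rad, forces in N, time in s.
With the tool pointing down it reaches from about 0.425 to 0.95 m from the base axis. Payload 16.7 kg.
Tool frame: the origin (TCP) lies at the very end of the fingers, on their centre line; the grasp point (between the pads) lies env.tcp_to_grasp behind it (env.tcp_to_grasp is the distance from the TCP to the grasp point, in m); z points along the fingers, y is the line along which they close (so a half turn about z gives the same grasp; the last joint's range is limited). The gripper opens to 94 mm and grips with 3 to 60 N. Pads are 16 mm wide; open, the fingers measure 119 mm over their backs; the gripper's body (75 mm by 177 mm) begins 78 mm behind the grasp point.
Start: joints at [1.099, 0.426, 0.074, 1.606, -0.034, 1.111, -0.067], TCP at [0.213, -0.64, 0.205] pointing down, gripper open.
Joint ranges: [-2.85, 2.85], [-0.5, 2.14], [-1.23, 1.37], [0.21, 2.46], [-1.02, 4.16], [0.16, 2.05], [-2.73, 2.73]. Speed limits (rad/s): [1.89, 1.89, 2.39, 2.39, 3.01, 3.01, 3.01].

## Interface

Orientations are given as a unit quaternion [w, x, y, z].
In Python, from plant import telemetry, grab_frame, camera_params, env, models gives the robot as it stands.
- The arm moves only by the tool send_rows, never from a script. Its argument "motion" is a list that holds one entry, the list of rows, each a list of 5 numbers: the shift along the tool's x, y, z in cm, then the turn about the tool's z in degrees, then the opening, from 0 (shut) to 1 (fully open). In form: [[[x, y, z, turn, hand], ...]]. A call has 1 to 5 rows; each row shifts and turns the commanded pose from where the row before left it, along the tool's axes as they then stand; what a row does not reach is not made up. A row lasts 1/8 s, in which the tool goes at most 62.5 mm and 10.7 degrees, less where a joint would pass 70% of its speed; a pose out of reach is approached as far as the arm can. A call is refused whole if a number of a shift passes 6.25 or a number of a turn 10.7, either way. A call with a gripper value outside its range is refused whole. The fingers move at their own pace and stop on an object; "force" is the grip in N (left out, the last holds). Time passes only in rows, so rows that do not move let the fingers close. It gives the time, the measured TCP pose, the force, the opening and the grip force at its end, in the units of the state.
- telemetry.observe(): the state, without advancing time (a new reading comes with each control period).
- grab_frame(name): name is "scene" or "side" or "wrist"; returns the picture (384x512x3 uint8, red, green, blue); there is no depth.
- camera_params(name): a dict with "fx", "fy", "cx", "cy" (pixels), "dist_coeffs" ([k1, k2, p1, p2, k3] as OpenCV has them; the pictures are not rectified), "R" (3x3) and "t" (3): a world point X has camera coordinates R X + t; the wrist camera has in their place "T_tool_cam" (4x4, takes a point from camera to tool coordinates, whose origin is the TCP and whose axes are the flange's). Camera axes: x right, y down, z forward; pixel columns grow to the right and rows downward; lengths in m; the calibration is good to about 2 mm. A picture is of the moment at which its call begins: read the wrist's pose just before it. camera_params takes no time and is no camera call.
- env.job_done(): hands the job in; it is judged then, once.
Trained networks look in the newest picture that a camera, given by its name, has taken for a name from the list of things; names that differ only in an ending like _2 or _b are one class to them, and where a whole thing is asked for, a point or a joint stands for the part that bears it (a point fixed in the world has none). Each returns a list of dicts, best first, with "confidence" (0 to 1); they miss things now and then, are a little off and sometimes report something else, mostly with a low value. They report only what shows in the picture. A call takes as long as a camera call.
- models.masks_of(camera, target): "mask" (384x512 bool, what is visible of it) and "extent" ([left, top, right, bottom] in pixels, round what is visible of it).
The state is a dict: "time_s": time; "q": joint angles; "qvel": joint speeds; "joint_torque": joint torques, N m; "tool_pos": TCP position; "tool_rot": TCP orientation; "wrist_force": force on the tool from outside, world axes, zero at the start; "moment": the same for the moment, N m; "width": finger opening in m; "finger_force": force on a finger pad.
Only numpy, scipy, OpenCV 4.12 (cv2) and the standard library are available. Lean on these libraries where they do the work, as an engineer would, in place of code of your own. Each camera call takes 0.05 s, during which the arm holds its last target. There are 200 camera calls.

## Working session

There is one attempt and no reset: what is moved stays moved. The work goes in short steps, Python scripts to look and compute and a tool call to move; the robot and the scene stay as the last step left them, time stands still between calls to the robot, and variables do not carry over. Pictures are saved under pics/ and viewed, at most 10 in all, crops included, and the job is handed in when it is done.

Besides the shell and the picture viewer there is one more tool, called as name([rows], argument=value, ...), one row to a line, values as JSON. send_rows: Moves the arm, as the interface text tells. Its arguments: {"type":"object","properties":{"motion":{"type":"array"},"force":{"type":"number"}},"required":["motion"]}

```bash
ls; mkdir -p pics; python3 - <<'E'
from plant import telemetry, grab_frame, camera_params, env, models
import cv2, numpy as np
a=grab_frame("scene"); b=grab_frame("side")
cv2.imwrite("pics/a.png",cv2.cvtColor(cv2.resize(np.vstack([a]),(800,600)),cv2.COLOR_RGB2BGR))
cv2.imwrite("pics/b.png",cv2.cvtColor(cv2.resize(b,(800,600)),cv2.COLOR_RGB2BGR))
print(telemetry.observe(), env.tcp_to_grasp)
np.set_printoptions(precision=3,suppress=True)
for c in("scene","side","wrist"): print(c,camera_params(c))
E
```

```text
pics
{'time_s': 0.1, 'q': array([ 1.09948568,  0.42664788,  0.07386361,  1.60649916, -0.0341001 ,
        1.11080436, -0.06707926]), 'qvel': array([-0.00048266, -0.00018262,  0.0004419 , -0.0020685 , -0.00045511,
       -0.00183341,  0.00050222]), 'joint_torque': array([ 7.77594483e-03, -9.37462950e+01,  3.67632508e+00, -4.55041873e+01,
       -4.86741972e-02,  1.68977404e-02,  1.23662976e-04]), 'tool_pos': array([ 0.21334374, -0.64000476,  0.20487971]), 'tool_rot': array([-5.34757558e-04,  9.87084038e-01,  1.60202372e-01, -1.26912168e-04]), 'wrist_force': array([ 0.42755885,  0.59209277, -0.49982389]), 'moment': array([-0.02699767, -0.01850399, -0.00864654]), 'finger_force': 0.0, 'width': 0.09409346884893578} 0.0188
scene {'fx': 389.8829775898131, 'fy': 389.8829775898131, 'cx': 259.6851999923281, 'cy': 188.0384696802084, 'dist_coeffs': array([-0.077,  0.   ,  0.   ,  0.   ,  0.   ]), 'R': array([[-0.88 , -0.475,  0.018],
       [-0.365,  0.651, -0.666],
       [ 0.304, -0.593, -0.746]]), 't': array([0.371, 0.358, 0.762])}
side {'fx': 364.94691270868464, 'fy': 364.94691270868464, 'cx': 261.6457273139334, 'cy': 193.53525283458427, 'dist_coeffs': array([-0.029,  0.   ,  0.   ,  0.   ,  0.   ]), 'R': array([[-0.974, -0.224, -0.027],
       [-0.061,  0.379, -0.923],
       [ 0.217, -0.898, -0.383]]), 't': array([0.462, 0.176, 0.64 ])}
wrist {'fx': 329.9071161973623, 'fy': 329.9071161973623, 'cx': 250.20270230447645, 'cy': 191.4083019092773, 'dist_coeffs': array([0.034, 0.   , 0.   , 0.   , 0.   ]), 'T_tool_cam': array([[-0.   , -0.97 , -0.242,  0.071],
       [ 1.   , -0.   ,  0.   ,  0.001],
       [-0.   , -0.242,  0.97 , -0.179],
       [ 0.   ,  0.   ,  0.   ,  1.   ]])}
```

View pics/a.png

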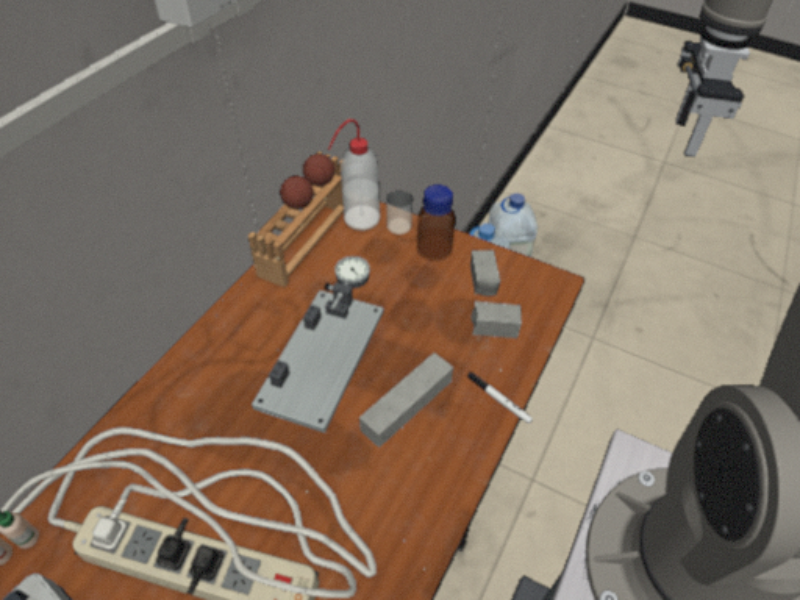

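View pics/b.png

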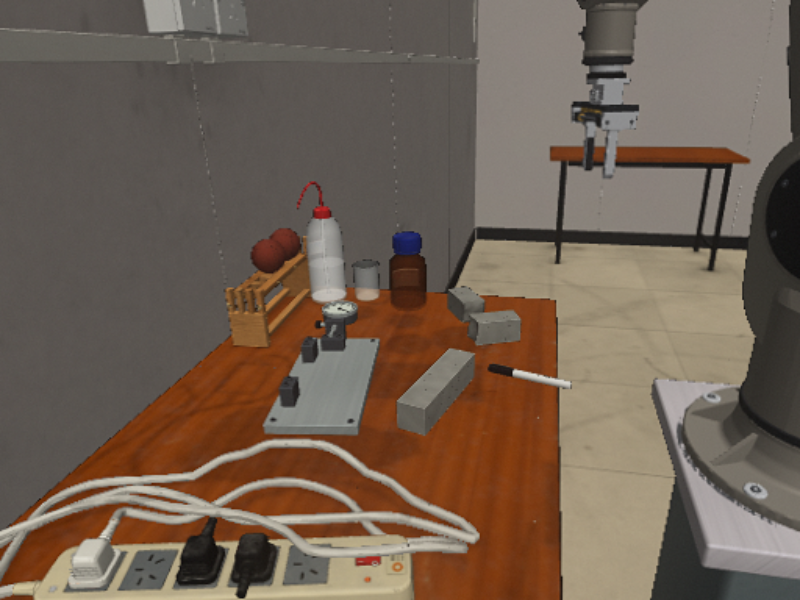

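The scene view shows the prism at about (405,398) and the gauge plate with corners near (325,291), (383,309), (325,427) and (255,405), both in 800-px coordinates. The half prisms, bottle and beaker lie further right and behind. I'll fit the poses from the masks next.

```bash
cat > h.py <<'E'
from plant import telemetry, grab_frame, camera_params, env, models
import cv2, numpy as np
from scipy.optimize import minimize
from scipy.spatial.transform import Rotation as Ro
np.set_printoptions(precision=4,suppress=True)
def cam(c):
    p=camera_params(c); K=np.array([[p['fx'],0,p['cx']],[0,p['fy'],p['cy']],[0,0,1]])
    if 'R' in p: R,t=np.array(p['R']),np.array(p['t'])
    else:
        s=telemetry.observe(); q=s['tool_rot']; T=np.eye(4)
        T[:3,:3]=Ro.from_quat([q[1],q[2],q[3],q[0]]).as_matrix(); T[:3,3]=s['tool_pos']
        M=np.linalg.inv(T@np.array(p['T_tool_cam'])); R,t=M[:3,:3],M[:3,3]
    return K,np.array(p['dist_coeffs']),R,t
def proj(C,X):
    K,d,R,t=C
    return cv2.projectPoints(np.asarray(X,float),cv2.Rodrigues(R)[0],t,K,d)[0][:,0]
def place(X,x,y,a,z=0):
    X=np.asarray(X,float); c,s=np.cos(a),np.sin(a)
    return np.c_[x+c*X[:,0]-s*X[:,1],y+s*X[:,0]+c*X[:,1],X[:,2]+z]
def box(x0,x1,y0,y1,z0,z1): return np.array([[x,y,z] for x in(x0,x1) for y in(y0,y1) for z in(z0,z1)])
def sil(C,boxes,pose,S=4):
    m=np.zeros((384*S,512*S),np.uint8)
    for b in boxes:
        h=cv2.convexHull(proj(C,place(b,*pose)).astype(np.float32))
        cv2.fillConvexPoly(m,np.round((h+.5)*S-.5).astype(np.int32),255)
    return cv2.resize(m,(512,384),interpolation=cv2.INTER_AREA)/255.
def fit(obs,boxes,p0):
    def cost(p):
        return sum(np.abs(sil(C,boxes,p)-m).sum()/m.sum() for C,m in obs)
    sx=np.array([p0]+[[p0[0]+.02*(i==0),p0[1]+.02*(i==1),p0[2]+.1*(i==2)] for i in range(3)])
    r=minimize(cost,p0,method='Nelder-Mead',options=dict(initial_simplex=sx,xatol=1e-4,fatol=1e-4,maxiter=300))
    return r.x,r.fun/len(obs)
PR=[box(-.08,.08,-.02,.02,0,.04)]
PL=[box(-.198,.046,-.088,.03,0,.018)]
E
python3 - <<'E'
from h import *
Cs={}
M={}
for c in("scene","side"):
    grab_frame(c); Cs[c]=cam(c)
    for n in("prism","gauge","fence","dial","end_stop"):
        r=models.masks_of(c,n)
        print(c,n,[(round(k['confidence'],2),[round(float(v)) for v in k['extent']],int(k['mask'].sum())) for k in r[:3]])
        if r: M[c,n]=r[0]['mask']
def unproj(C,uv,z):
    K,d,R,t=C; n=cv2.undistortPoints(np.array([[uv]],float),K,d)[0,0]
    r=R.T@np.array([n[0],n[1],1]); o=-R.T@t; return o+r*(z-o[2])/r[2]
k=.64
for uv in((325,291),(383,309),(325,427),(255,405)): print(unproj(Cs["scene"],np.array(uv)*k,.018))
for uv in((362,420),(435,355),(452,370),(378,440)): print('p',unproj(Cs["scene"],np.array(uv)*k,.04))
np.save('M.npy',M,allow_pickle=True)
E
```

```text
scene prism [(0.72, [231, 229, 292, 282], 1468)]
scene gauge [(0.72, [162, 164, 246, 277], 4444)]
scene fence [(0.84, [172, 200, 207, 248], 276)]
scene dial [(0.73, [207, 164, 235, 196], 542)]
scene end_stop [(0.41, [210, 195, 222, 205], 116)]
side prism [(0.59, [254, 224, 305, 279], 1524)]
side gauge [(0.97, [166, 193, 239, 278], 3935)]
side fence [(0.67, [180, 213, 204, 260], 342)]
side dial [(0.94, [202, 195, 232, 212], 416)]
side end_stop [(0.62, [209, 218, 222, 227], 134)]
[ 0.669  -0.1644  0.018 ]
[ 0.5615 -0.1779  0.018 ]
[0.5237 0.0568 0.018 ]
[0.6344 0.0769 0.018 ]
p [0.4758 0.0315 0.04  ]
p [ 0.4362 -0.1203  0.04  ]
p [ 0.4013 -0.1078  0.04  ]
p [0.4403 0.0478 0.04  ]
```

```bash
python3 - <<'E'
from h import *
M=np.load('M.npy',allow_pickle=True).item()
Cs={c:cam(c) for c in("scene","side")}
FB=[box(-.04,-.01,0,.018,.018,.046),box(-.158,-.128,0,.018,.018,.046)]
G=PL+FB+[box(0,.016,-.038,-.002,.018,.038)]
def fitw(cams,p0):
    W={c:1-cv2.dilate(M[c,"dial"].astype(np.uint8),np.ones((7,7))) for c in cams}
    def cost(p): return sum((np.abs(sil(Cs[c],G,p)-M[c,"gauge"])*W[c]).sum()/M[c,"gauge"].sum() for c in cams)
    sx=np.array([p0]+[[p0[0]+.02*(i==0),p0[1]+.02*(i==1),p0[2]+.1*(i==2)] for i in range(3)])
    r=minimize(cost,p0,method='Nelder-Mead',options=dict(initial_simplex=sx,xatol=1e-4,fatol=1e-4)); return r.x,r.fun/len(cams)
for cams in(("scene",),("side",),("scene","side")):
    print(cams,'gauge',*fitw(cams,[.64,-.125,-1.41]),'prism',*fit([(Cs[c],M[c,"prism"]) for c in cams],PR,[.44,-.037,-1.82]))
E
```

```text
('scene',) gauge [ 0.6453 -0.1249 -1.4121] 0.043795556026190854 prism [ 0.4441 -0.0425 -1.8341] 0.062496660789656454
('side',) gauge [ 0.6462 -0.127  -1.4035] 0.035219373645264965 prism [ 0.4435 -0.0429 -1.8268] 0.05567906952807369
('scene', 'side') gauge [ 0.6459 -0.1261 -1.4018] 0.04160927390294901 prism [ 0.4439 -0.0429 -1.8297] 0.06275163272486434
```

```bash
cat >> h.py <<'E'
def tool():
    s=telemetry.observe(); q=s['tool_rot']; R=Ro.from_quat([q[1],q[2],q[3],q[0]]).as_matrix()
    return s,s['tool_pos'],np.arctan2(R[1,0],R[0,0]),R
def plan(points,hand,vmax=5.8,wmax=10.,p=None,a=None):
    """points: (x,y,z,angle); rows rounded, carried from the rounded pose"""
    if p is None: _,p,a,_=tool()
    p=np.array(p,float); out=[]
    for t in points:
        g=np.array(t[:3]); da=(t[3]-a+np.pi)%(2*np.pi)-np.pi
        n=max(1,int(np.ceil(max(np.linalg.norm(g-p)*100/vmax,abs(np.degrees(da))/wmax))))
        for i in range(n):
            d=(g-p)/(n-i)*100; da=(t[3]-a+np.pi)%(2*np.pi)-np.pi; w=-np.degrees(da)/(n-i)
            c,s=np.cos(a),np.sin(a)
            r=[round(d[0]*c+d[1]*s,2),round(d[0]*s-d[1]*c,2),round(-d[2],2),round(w,1),hand]
            p=p+np.array([r[0]*c+r[1]*s,r[0]*s-r[1]*c,-r[2]])/100; a-=np.radians(r[3]); out.append(r)
    print([[float(v) for v in r] for r in out])
    return out
E
python3 - <<'E'
from h import *
print(tool()[2:])
plan([(.444,-.043,.16,1.312)],1)
E
```

```text
(np.float64(0.3217101036464797), array([[ 0.9487,  0.3162,  0.    ],
       [ 0.3162, -0.9487,  0.0001],
       [ 0.    , -0.0001, -1.    ]]))
[[3.4, -4.11, 0.38, -4.7, 1.0], [3.72, -3.82, 0.38, -4.7, 1.0], [4.02, -3.51, 0.38, -4.7, 1.0], [4.3, -3.16, 0.38, -4.7, 1.0], [4.54, -2.8, 0.38, -4.7, 1.0], [4.76, -2.42, 0.38, -4.7, 1.0], [4.94, -2.02, 0.38, -4.8, 1.0], [5.09, -1.6, 0.38, -4.7, 1.0], [5.2, -1.18, 0.38, -4.8, 1.0], [5.28, -0.74, 0.38, -4.7, 1.0], [5.33, -0.31, 0.37, -4.8, 1.0], [5.34, 0.14, 0.38, -4.7, 1.0]]
```

send_rows([
  [[3.4,-4.11,0.38,-4.7,1],[3.72,-3.82,0.38,-4.7,1],[4.02,-3.51,0.38,-4.7,1],[4.3,-3.16,0.38,-4.7,1],[4.54,-2.8,0.38,-4.7,1]],
])

```text
time_s: 1.32
tool_pos: [0.31, -0.3899, 0.1866]
tool_rot: [0.0, 0.933, 0.359, 0.0]
wrist_force: [1.0, -0.8, 1.1]
width: 0.0942
finger_force: 0.0
```

send_rows([
  [[4.76,-2.42,0.38,-4.7,1],[4.94,-2.02,0.38,-4.8,1],[5.09,-1.6,0.38,-4.7,1],[5.2,-1.18,0.38,-4.8,1],[5.28,-0.74,0.38,-4.7,1]],
])

```text
time_s: 1.95
tool_pos: [0.4061, -0.1411, 0.1678]
tool_rot: [0.0, 0.84, 0.543, 0.0]
wrist_force: [0.5, -0.8, -0.0]
width: 0.0941
finger_force: 0.0
```

send_rows([
  [[5.33,-0.31,0.37,-4.8,1],[5.34,0.14,0.38,-4.7,1],[0,0,0,0,1]],
])

```text
time_s: 2.33
tool_pos: [0.445, -0.0394, 0.1601]
tool_rot: [-0.0, 0.791, 0.612, 0.001]
wrist_force: [-0.3, -1.0, 0.2]
width: 0.0937
finger_force: 0.0
```

```bash
python3 - <<'E'
from h import *
s,p,a,R=tool(); print(s['time_s'],p,a,s['q'],s['wrist_force'])
C=cam("wrist"); im=grab_frame("wrist"); r=models.masks_of("wrist","prism")
for k in r: print(k['confidence'],k['extent'],k['mask'].sum())
m=r[0]['mask']
print(fit([(C,m)],PR,[.444,-.043,-1.83]))
im[m&(cv2.erode(m.astype(np.uint8),np.ones((3,3)))==0)]=[255,0,0]
cv2.imwrite("pics/w1.png",im[:,:,::-1])
plan([(.444,-.043,.05,1.312),(.444,-.043,.008,1.312)],1)
E
```

```text
2.325 [ 0.445  -0.0394  0.1601] 1.3178875663561829 [ 0.4146  0.1364 -0.502   2.1203  0.0821  0.9024 -0.3872] [-0.2814 -1.0173  0.1607]
0.74 [227.0, 100.0, 272.0, 273.5] 7062
(array([ 0.4433, -0.043 , -1.8393]), np.float64(0.03357267007624347))
[[-0.0, 0.01, 5.5, -0.0, 1.0], [-0.01, 0.0, 5.5, -0.0, 1.0], [0.0, 0.0, 4.2, -0.0, 1.0]]
```

View pics/w1.png

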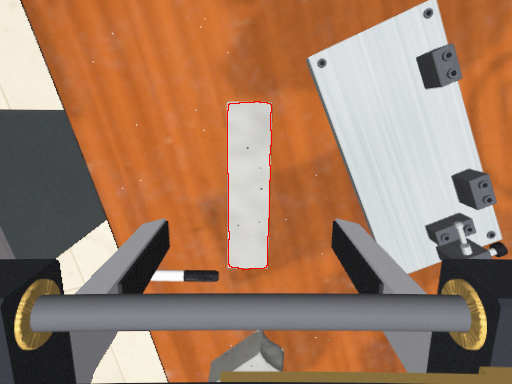

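The wrist view shows the prism outline at about (249,186), well centred between the fingers. The three pose fits agree, so I'll descend and grip.

send_rows([
  [[0,0,5.5,0.4,1],[0,0,5.5,0,1],[0,0,3.2,0,1],[0,0,1.0,0,1],[0,0,0,0,1]],
])

```text
time_s: 3.05
tool_pos: [0.444, -0.0436, 0.0083]
tool_rot: [0.0, 0.795, 0.606, -0.0]
wrist_force: [0.5, 0.1, 0.6]
width: 0.0937
finger_force: 0.0
```

send_rows([
  [[0,0,0,0,0.3],[0,0,0,0,0.3],[0,0,0,0,0.3],[0,0,0,0,0.3],[0,0,0,0,0.3]],
], force=25)

```text
time_s: 3.68
tool_pos: [0.444, -0.0429, 0.0081]
tool_rot: [0.0, 0.795, 0.607, 0.0]
wrist_force: [-0.3, -0.0, 0.3]
width: 0.0472
finger_force: 0.0
```

send_rows([
  [[0,0,0,0,0],[0,0,0,0,0],[0,0,0,0,0],[0,0,0,0,0]],
], force=30)

```text
time_s: 4.18
tool_pos: [0.4435, -0.0429, 0.0079]
tool_rot: [-0.0, 0.795, 0.607, -0.0]
wrist_force: [-4.5, 0.9, 5.3]
width: 0.0398
finger_force: 30.0
```

send_rows([
  [[0,0,-3,0,0],[0,0,-5,0,0],[0,0,-4,0,0],[0,0,0,0,0],[0,0,0,0,0]],
])

```text
time_s: 4.8
tool_pos: [0.4433, -0.0432, 0.127]
tool_rot: [-0.0, 0.795, 0.607, -0.0]
wrist_force: [-0.2, 0.1, -6.4]
width: 0.0399
finger_force: 30.0
```

```bash
python3 - <<'E'
from h import *
s,p,a,R=tool(); print(s['time_s'],p,a,s['wrist_force'],s['width'],s['finger_force'])
C=cam("wrist"); im=grab_frame("wrist"); r=models.masks_of("wrist","prism"); m=r[0]['mask']
f=lambda q:None
# prism held at height: bottom z = p.z-.008
h=p[2]-.008
PRz=[b+[0,0,h] for b in PR]
print(r[0]['confidence'],fit([(C,m)],PRz,[p[0],p[1],a]))
r=models.masks_of("wrist","gauge"); print(r[0]['confidence'],r[0]['extent'])
np.save('gm.npy',r[0]['mask'])
cv2.imwrite("pics/w2.png",im[:,:,::-1])
E
```

```text
4.8 [ 0.4433 -0.0432  0.127 ] 1.3040963275357287 [-0.1796  0.0583 -6.3816] 0.03988885591568188 29.99676078557968
0.89 (array([ 0.4443, -0.044 ,  1.3053]), np.float64(0.2095668690331113))
0.92 [307.0, 0.0, 510.4, 349.5]
```

View pics/w2.png

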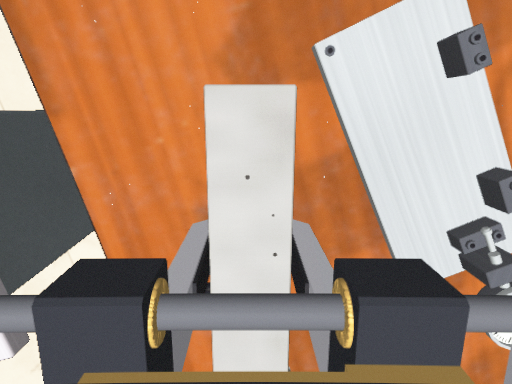

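```bash
python3 - <<'E'
from h import *
C=cam("wrist"); gm=np.load('gm.npy')
def unproj(C,uv,z):
    K,d,R,t=C; n=cv2.undistortPoints(np.array([[uv]],float),K,d)[0,0]
    r=R.T@np.array([n[0],n[1],1]); o=-R.T@t; return o+r*(z-o[2])/r[2]
_,p,a,_=tool(); e=unproj(C,(250.5,84.5),p[2]+.032); u=np.array([np.cos(a),np.sin(a)])
print('far end from tcp along x, y:',(e[:2]-p[:2])@u,(e[:2]-p[:2])@[u[1],-u[0]])
G=PL+[box(-.04,-.01,0,.018,.018,.046),box(-.158,-.128,0,.018,.018,.046),box(0,.016,-.038,-.002,.018,.038)]
W=np.zeros((384,512)); W[:205]=1; W[:240,:430]=1
def cost(q): return (np.abs(sil(C,G,q)-gm)*W).sum()/gm.sum()
p0=[.646,-.126,-1.402]
sx=np.array([p0]+[[p0[0]+.01*(i==0),p0[1]+.01*(i==1),p0[2]+.05*(i==2)] for i in range(3)])
r=minimize(cost,p0,method='Nelder-Mead',options=dict(initial_simplex=sx,xatol=1e-4,fatol=1e-5)); print(r.x,r.fun)
E
```

```text
far end from tcp along x, y: 0.07956129926305819 0.00134204819914483
[ 0.6436 -0.1217 -1.3994] 0.0167851255104907
```

```bash
cat >> h.py <<'E'
GP=np.array([.645,-.1235]); GA=-1.401
GX=np.array([np.cos(GA),np.sin(GA)]); GY=np.array([-GX[1],GX[0]])
def g2w(x,y): return GP+x*GX+y*GY
def w2g(p): d=np.array(p[:2])-GP; return d@GX,d@GY
E
python3 - <<'E'
from h import *
w=g2w(-.105,-.032); print(w)
plan([(*w,.127,GA+np.pi)],0)
E
```

```text
[ 0.5957 -0.0254]
[[1.9, 4.76, -0.01, -8.3, 0.0], [1.19, 4.98, -0.01, -8.3, 0.0], [0.47, 5.1, -0.02, -8.4, 0.0]]
```

send_rows([
  [[1.9,4.76,0,-8.3,0],[1.19,4.98,0,-8.3,0],[0.47,5.1,0,-8.4,0],[0,0,0,0,0],[0,0,0,0,0]],
])

```text
time_s: 5.58
tool_pos: [0.5956, -0.0253, 0.1264]
tool_rot: [-0.001, 0.645, 0.764, -0.001]
wrist_force: [-0.5, -0.4, -4.9]
width: 0.0395
finger_force: 30.0
```

```bash
python3 - <<'E'
from h import *
s,p,a,R=tool(); print(s['time_s'],p,a,w2g(p),s['wrist_force'])
C=cam("wrist"); im=grab_frame("wrist"); r=models.masks_of("wrist","gauge")
im2=im.copy()
for b in [box(-.04,-.01,0,.018,.018,.046),box(-.158,-.128,0,.018,.018,.046)]+PL:
    for z in sorted(set(b[:,2])):
        q=b[b[:,2]==z][[0,1,3,2]]
        cv2.polylines(im2,[np.round(proj(C,place(q,*GP,GA))).astype(np.int32)],True,(255,0,0),1)
sc=grab_frame("scene")[120:312,100:356]
cv2.imwrite("pics/w3.png",np.vstack([im2,cv2.resize(sc,(512,384))[:200]])[:,:,::-1])
E
```

```text
5.575 [ 0.5956 -0.0253  0.1264] 1.7403420018248612 (np.float64(-0.10516105310625051), np.float64(-0.03212671991625716)) [-0.5474 -0.4353 -4.9331]
```

View pics/w3.png

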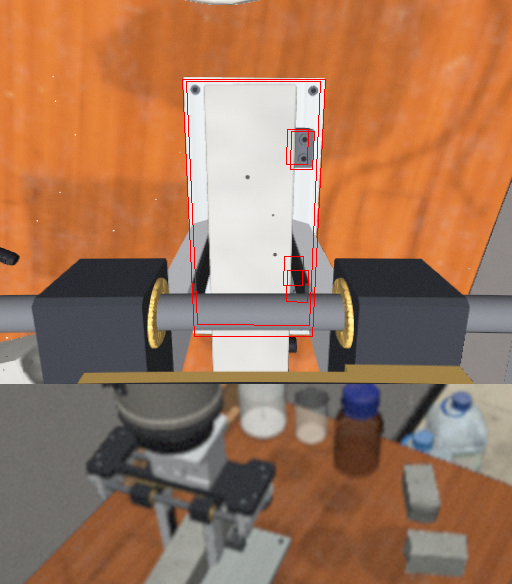

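The overlay of the estimated gauge pose (plate edge near row 80 and column 325, fence block near (303,148)) matches the picture to about 1–2 mm. The prism is parallel to the plate, and its edge is clear of the blocks. I'll lower it.

send_rows([
  [[0,0,4,0,0],[0,0,4,0,0],[0,0,1.5,0,0],[0,0,0.2,0,0],[0,0,0,0,0]],
])

```text
time_s: 6.35
tool_pos: [0.5974, -0.0254, 0.0323]
tool_rot: [0.001, 0.645, 0.765, 0.001]
wrist_force: [0.8, -0.0, -5.7]
width: 0.0397
finger_force: 30.0
```

send_rows([
  [[0,0,0.1,0,0],[0,0,0.1,0,0],[0,0,0,0,0]],
])

```text
time_s: 6.72
tool_pos: [0.5967, -0.0255, 0.0292]
tool_rot: [0.0, 0.645, 0.765, 0.0]
wrist_force: [0.9, -0.5, -5.7]
width: 0.04
finger_force: 30.0
```

send_rows([
  [[0,0,0.1,0,0],[0,0,0,0,0],[0,0,0,0,0]],
])

```text
time_s: 7.1
tool_pos: [0.5966, -0.0254, 0.028]
tool_rot: [-0.0, 0.645, 0.765, 0.0]
wrist_force: [0.6, 0.3, -5.3]
width: 0.0399
finger_force: 30.0
```

send_rows([
  [[0,0,0.1,0,0],[0,0,0,0,0],[0,0,0,0,0]],
])

```text
time_s: 7.48
tool_pos: [0.5966, -0.0255, 0.027]
tool_rot: [-0.0, 0.645, 0.765, 0.0]
wrist_force: [0.4, 0.6, -5.0]
width: 0.0401
finger_force: 30.0
```

send_rows([
  [[0,0,0.1,0,0],[0,0,0,0,0],[0,0,0,0,0]],
])

```text
time_s: 7.85
tool_pos: [0.5967, -0.0255, 0.026]
tool_rot: [-0.0, 0.645, 0.765, 0.0]
wrist_force: [-0.7, -0.4, -4.6]
width: 0.0397
finger_force: 30.0
```

send_rows([
  [[0,0,0.05,0,0],[0,0,0,0,0],[0,0,0,0,0]],
])

```text
time_s: 8.22
tool_pos: [0.5967, -0.0255, 0.026]
tool_rot: [0.0, 0.645, 0.765, -0.0]
wrist_force: [-2.7, 0.3, 4.6]
width: 0.0394
finger_force: 30.0
```

send_rows([
  [[0,0,0.05,0,0],[0,0,0,0,0],[0,0,0,0,0]],
])

```text
time_s: 8.6
tool_pos: [0.5967, -0.0255, 0.026]
tool_rot: [0.0, 0.645, 0.765, -0.0]
wrist_force: [-6.2, -1.1, 14.9]
width: 0.0398
finger_force: 30.0
```

send_rows([
  [[0,0.3,-0.05,0,0],[0,0.3,0,0,0],[0,0.2,0,0,0],[0,0,0,0,0]],
])

```text
time_s: 9.1
tool_pos: [0.6046, -0.0242, 0.026]
tool_rot: [0.0, 0.645, 0.764, -0.0]
wrist_force: [-5.1, -0.6, 8.9]
width: 0.0399
finger_force: 30.0
```

send_rows([
  [[0,0.1,0,0,0],[0,0,0,0,0],[0,0,0,0,0]],
])

```text
time_s: 9.48
tool_pos: [0.6054, -0.0241, 0.026]
tool_rot: [0.0, 0.645, 0.765, -0.0]
wrist_force: [-6.0, -1.0, 9.8]
width: 0.0395
finger_force: 30.0
```

send_rows([
  [[0,0.1,0,0,0],[0,0,0,0,0],[0,0,0,0,0]],
])

```text
time_s: 9.85
tool_pos: [0.6061, -0.024, 0.026]
tool_rot: [-0.0, 0.645, 0.764, -0.0]
wrist_force: [-9.0, -1.0, 13.6]
width: 0.0397
finger_force: 30.0
```

send_rows([
  [[0,0.1,-0.03,0,0],[0,0,0,0,0],[0,0,0,0,0]],
])

```text
time_s: 10.22
tool_pos: [0.6063, -0.0239, 0.026]
tool_rot: [-0.001, 0.645, 0.764, -0.001]
wrist_force: [-11.9, -1.6, 12.0]
width: 0.04
finger_force: 30.0
```

send_rows([
  [[0,0.05,0,0,0],[0,0,0,0,0],[0,0,0,0,0]],
])

```text
time_s: 10.6
tool_pos: [0.6063, -0.0239, 0.026]
tool_rot: [-0.001, 0.645, 0.764, -0.001]
wrist_force: [-14.7, -1.4, 15.0]
width: 0.0396
finger_force: 30.0
```

```bash
python3 - <<'E'
from h import *
s,p,a,R=tool(); print(s['time_s'],p,a,w2g(p),s['wrist_force'],s['moment'])
f=s['wrist_force'][:2]; print('force in gauge',f@GX,f@GY)
C=cam("wrist"); im=grab_frame("wrist"); sd=grab_frame("side")[150:300,120:320]
cv2.imwrite("pics/w4.png",np.vstack([im[60:300],cv2.resize(sd,(512,384))[:340]])[:,:,::-1])
E
```

```text
10.6 [ 0.6063 -0.0239  0.026 ] 1.7399700721064164 (np.float64(-0.10474151653612424), np.float64(-0.021327685398428872)) [-14.6697  -1.3815  15.0492] [-0.218   3.3057 -0.4157]
force in gauge -1.1172843073407102 -14.69222588847653
```

View pics/w4.png

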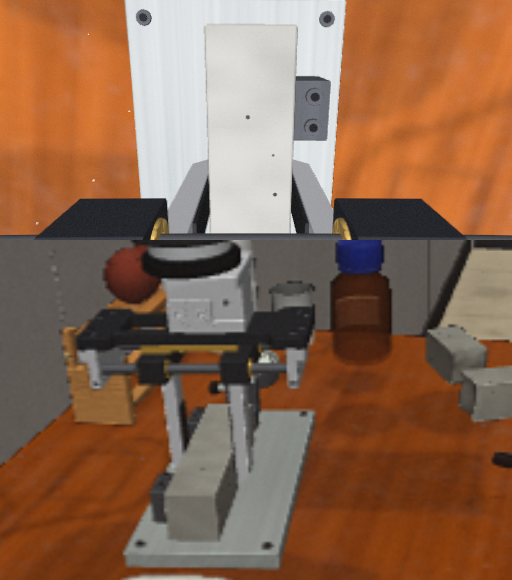

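The prism now bears on the fence: block at (313,108) touching the prism's right edge, about 15 N. I'll check the yaw against the plate's edges, sub-pixel.

```bash
cat >> h.py <<'E'
def unproj(C,uv,z):
    K,d,R,t=C; n=cv2.undistortPoints(np.array([[uv]],float),K,d)[0,0]
    r=R.T@np.array([n[0],n[1],1]); o=-R.T@t; return o+r*(z-o[2])/r[2]
def edge(C,im,r0,c0,r1,c1,z,w=9):
    g=cv2.GaussianBlur(im.astype(np.float32),(0,0),1).astype(float); P=[]
    for r in range(r0,r1,2):
        c=int(round(c0+(c1-c0)*(r-r0)/(r1-r0))); seg=g[r,c-w:c+w+1]
        d=np.linalg.norm(np.gradient(seg,axis=0),axis=1); k=int(np.argmax(d))
        if 0<k<2*w:
            o=.5*(d[k-1]-d[k+1])/(d[k-1]-2*d[k]+d[k+1]); P.append(unproj(C,(c-w+k+o,r),z)[:2])
    P=np.array(P); L=cv2.fitLine(P.astype(np.float32),cv2.DIST_HUBER,0,1e-4,1e-4).ravel()
    a=np.arctan2(L[1],L[0]); a=(a+np.pi)%np.pi
    n=np.array([-L[1],L[0]]); return a,np.std((P-L[2:])@n),L[2:]
E
python3 - <<'E'
from h import *
C=cam("wrist"); im=grab_frame("wrist")
for n,r0,c0,r1,c1,z in(("plateL",85,129,215,139,.018),("plateR",75,344,215,333,.018),("prismL",90,206,205,209,.058),("prismR",90,297,130,296,.058),("prismR2",202,294,270,291,.058)):
    print(n,*edge(C,im,r0,c0,r1,c1,z))
E
```

```text
plateL 1.7315929 3.283604408074884e-05 [0.5324 0.0173]
plateR 1.7321359 0.0009060233607456243 [0.6461 0.0456]
prismL 1.7358811 0.00010503605987641452 [0.5781 0.0275]
prismR 1.7318128 5.740773068388145e-05 [0.6156 0.0477]
prismR2 1.712585 0.00034338447658147835 [ 0.6248 -0.0092]
```

The prism is flush: prism edges 1.732–1.736 rad, plate edges 1.732 rad. I'll ease the downward load and slide toward the tip.

send_rows([
  [[0,0,-0.04,0,0],[-0.2,0,0,0,0],[-0.2,0,0,0,0],[-0.2,0,0,0,0],[0,0,0,0,0]],
], force=40)

```text
time_s: 11.38
tool_pos: [0.607, -0.0276, 0.026]
tool_rot: [-0.002, 0.644, 0.765, -0.001]
wrist_force: [-14.8, 9.5, 9.1]
width: 0.0399
finger_force: 40.1
```

send_rows([
  [[-0.2,0,0,0,0],[-0.2,0,0,0,0],[-0.2,0,0,0,0],[0,0,0,0,0]],
])

```text
time_s: 11.88
tool_pos: [0.608, -0.0334, 0.026]
tool_rot: [-0.002, 0.644, 0.765, -0.001]
wrist_force: [-14.3, 8.9, 10.0]
width: 0.0399
finger_force: 40.1
```

send_rows([
  [[-0.2,0,0,0,0],[-0.2,0,0,0,0],[-0.2,0,0,0,0],[0,0,0,0,0]],
])

```text
time_s: 12.38
tool_pos: [0.6089, -0.0393, 0.026]
tool_rot: [-0.002, 0.644, 0.765, -0.001]
wrist_force: [-14.7, 9.7, 10.0]
width: 0.0401
finger_force: 40.1
```

send_rows([
  [[-0.1,0,0,0,0],[-0.1,0,0,0,0],[-0.1,0,0,0,0],[0,0,0,0,0]],
])

```text
time_s: 12.88
tool_pos: [0.6092, -0.0414, 0.026]
tool_rot: [-0.002, 0.644, 0.765, -0.0]
wrist_force: [-16.6, 14.2, 10.4]
width: 0.0399
finger_force: 40.1
```

send_rows([
  [[-0.1,0,0,0,0],[-0.1,0,0,0,0],[0,0,0,0,0]],
])

```text
time_s: 13.25
tool_pos: [0.6095, -0.0431, 0.026]
tool_rot: [-0.002, 0.644, 0.765, -0.0]
wrist_force: [-18.1, 14.0, 11.1]
width: 0.0397
finger_force: 40.1
```

```bash
cat >st.py <<'E'
from h import *
s,p,a,R=tool(); f=s['wrist_force']
print(s['time_s'],p,'ang',a,'g',np.array(w2g(p)),'Fg',f[:2]@GX,f[:2]@GY,f[2],'Mz',s['moment'][2],'tilt',R[:,2])
E
python3 st.py
```

```text
13.25 [ 0.6095 -0.0431  0.026 ] ang 1.7420799737576846 g [-0.0853 -0.0214] Fg -16.81724933267264 -15.514541567274565 11.050910008488483 Mz -0.7426733105441882 tilt [-0.0042  0.0026 -1.    ]
```

send_rows([
  [[-0.1,0,0,0,0],[-0.1,0,0,0,0],[0,0,0,0,0]],
])

```text
time_s: 13.62
tool_pos: [0.6098, -0.0448, 0.026]
tool_rot: [-0.003, 0.644, 0.765, -0.0]
wrist_force: [-18.5, 15.4, 11.2]
width: 0.0395
finger_force: 40.1
```

send_rows([
  [[-0.1,0,0,0,0],[0,0,0,0,0],[0,0,0,0,0]],
])

```text
time_s: 14.0
tool_pos: [0.61, -0.0456, 0.026]
tool_rot: [-0.003, 0.644, 0.765, -0.0]
wrist_force: [-18.3, 15.9, 12.5]
width: 0.0398
finger_force: 40.1
```

send_rows([
  [[-0.1,0,0,0,0],[0,0,0,0,0],[0,0,0,0,0]],
])

```text
time_s: 14.38
tool_pos: [0.6101, -0.0462, 0.026]
tool_rot: [-0.003, 0.644, 0.765, -0.0]
wrist_force: [-17.9, 17.0, 12.2]
width: 0.0394
finger_force: 40.1
```

```bash
python3 st.py
```

```text
14.375 [ 0.6101 -0.0462  0.026 ] ang 1.7427614957128625 g [-0.0821 -0.0214] Fg -19.805525151336504 -14.802455235608182 12.201265801674296 Mz -0.6931788300531185 tilt [-0.0044  0.0033 -1.    ]
```

send_rows([
  [[-0.1,0,0,0,0],[0,0,0,0,0],[0,0,0,0,0]],
])

```text
time_s: 14.75
tool_pos: [0.6102, -0.0464, 0.026]
tool_rot: [-0.003, 0.643, 0.765, 0.0]
wrist_force: [-19.1, 21.2, 12.5]
width: 0.0393
finger_force: 40.1
```

send_rows([
  [[-0.1,0,0,0,0],[0,0,0,0,0],[0,0,0,0,0]],
])

```text
time_s: 15.12
tool_pos: [0.6103, -0.0465, 0.026]
tool_rot: [-0.003, 0.643, 0.766, 0.0]
wrist_force: [-20.2, 23.6, 12.4]
width: 0.0398
finger_force: 40.1
```

```bash
python3 st.py
```

```text
15.125 [ 0.6103 -0.0465  0.026 ] ang 1.7441173508109664 g [-0.0817 -0.0212] Fg -26.64663707978999 -15.937118697854247 12.375717319660973 Mz -0.5491441872979947 tilt [-0.0046  0.0048 -1.    ]
```

```bash
python3 - <<'E'
from h import *
C=cam("wrist"); im=grab_frame("wrist")
k=cv2.cvtColor(im,cv2.COLOR_RGB2BGR)
a=grab_frame("scene")[150:250,170:270]; b=grab_frame("side")[170:290,140:260]
t=np.hstack([cv2.resize(a,(300,300),interpolation=cv2.INTER_CUBIC),cv2.resize(b,(300,300),interpolation=cv2.INTER_CUBIC)])
cv2.imwrite("pics/w5.png",np.vstack([k[60:360:1],np.zeros((0,512,3),np.uint8)]) if 0 else cv2.vconcat([cv2.resize(k[60:360],(600,290)),cv2.cvtColor(t,cv2.COLOR_RGB2BGR)]))
for n,r0,c0,r1,c1,z in(("plateL",85,129,215,139,.018),("prismL",90,206,205,209,.058),("prismR",90,297,130,296,.058)):
    try: print(n,*edge(C,im,r0,c0,r1,c1,z))
    except Exception as e: print(n,e)
E
```

```text
plateL 1.7312757 2.9955657326702225e-05 [ 0.5376 -0.0144]
prismL 1.7330637 0.0001800503373646262 [ 0.5839 -0.0054]
prismR 1.7375236 6.37300673932126e-05 [0.6192 0.0245]
```

View pics/w5.png

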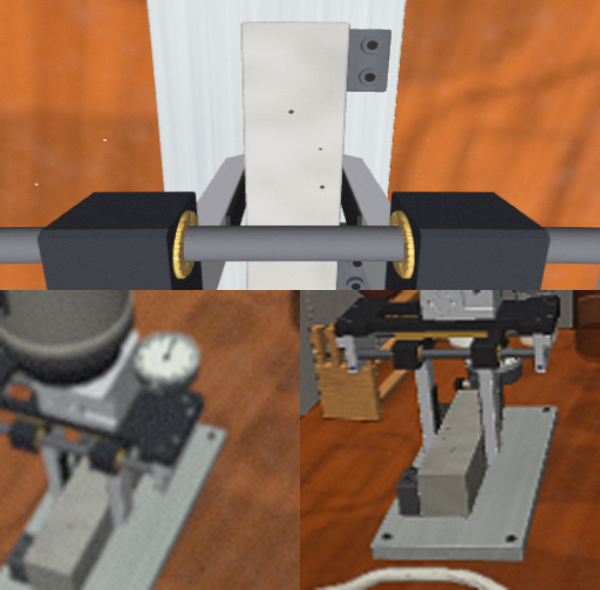

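The prism is at the stop. In the scene crop the needle points from (167,357) to (172,340), roughly along the gauge x axis. I'll add a small yaw correction and a slightly firmer push, then check the needle numerically.

send_rows([
  [[-0.07,0,0,0.3,0],[0,0,0,0,0],[0,0,0,0,0]],
])

```text
time_s: 15.65
tool_pos: [0.6103, -0.0468, 0.0259]
tool_rot: [-0.003, 0.645, 0.764, 0.0]
wrist_force: [-20.7, 25.1, 12.5]
width: 0.0395
finger_force: 40.0
```

```bash
python3 st.py; python3 - <<'E'
from h import *
C=cam("wrist"); im=grab_frame("wrist")
for n,r0,c0,r1,c1,z in(("plateL",85,129,215,139,.018),("prismL",90,206,205,209,.058),("prismR",90,297,130,296,.058)):
    print(n,*edge(C,im,r0,c0,r1,c1,z))
S=cam("scene"); sc=grab_frame("scene"); m=models.masks_of("scene","dial")
print([(k['confidence'],k['extent']) for k in m])
q=proj(S,[[*g2w(.085,-.02),.06],[*g2w(.105,-.02),.06]]); print('dial centre, along x',q)
x,y=np.round(q[0]).astype(int); crop=sc[y-22:y+23,x-22:x+23]
big=cv2.resize(crop,(540,540),interpolation=cv2.INTER_CUBIC); f=lambda v:tuple(int(t) for t in np.round((v-[x-22,y-22]+.5)*12))
cv2.line(big,f(q[0]),f(q[1]),(255,0,0),1)
cv2.imwrite("pics/w6.png",big[:,:,::-1])
E
```

```text
15.65 [ 0.6103 -0.0468  0.0259] ang 1.7394157448160685 g [-0.0815 -0.0212] Fg -28.21332806958546 -16.181106777625512 12.472142131865375 Mz -0.4513843273505357 tilt [-0.0046  0.0052 -1.    ]
plateL 1.7313218 2.966808295600051e-05 [ 0.5365 -0.0074]
prismL 1.7329515 0.00010001352384485265 [0.5822 0.0052]
prismR 1.7290621 4.904769569459112e-05 [0.6193 0.0244]
[(0.9, [216.0, 163.5, 237.3, 182.5])]
dial centre, along x [[225.5809 168.416 ]
 [228.3645 163.4356]]
```

View pics/w6.png

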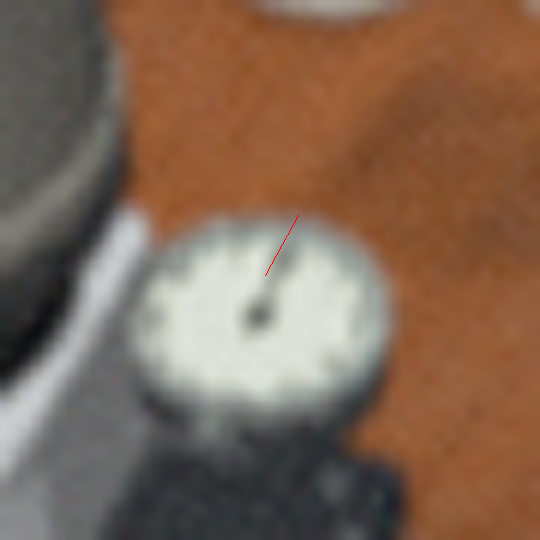

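The needle runs from (259,315) to (287,250), parallel to gauge x, so the prism is home. The yaw matches the plate and the forces are steady, so I'm handing in.

```bash
python3 -c "
from plant import env
print(env.job_done())"
```

```text
the job is handed in; nothing more can be done
None
```

I handed the job in with the prism held square on the gauge, pressed against both the fence and the end stop, and the dial needle reading home; the hand-in returned no verdict.

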